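Have the bathroom label reader read a bottle

ROBOT

A 6-joint arm with a two-finger parallel gripper is mounted at the origin on the work surface. World frame = base frame: x ahead of the robot, y to its left, z up, the work surface at z = 0. Lengths are in mm, angles in rad, forces in N, time in s.
With the tool pointing down it reaches from about 300 to 875 mm from the base axis. Payload 6.4 kg.
Tool frame: the origin (TCP) lies where the fingers leave the gripper's body, on its centre line; the fingertips stand 73 mm ahead of it and the grasp point (between the pads) lies 54 mm ahead of it (r.tips_ahead is the distance from the TCP to the fingertips, in mm); z points along the fingers, y is the line along which they close (so a half turn about z gives the same grasp; the last joint's range is limited). The gripper opens to 85 mm and grips with 20 to 120 N. Pads are 22 mm wide; open, the fingers measure 114 mm over their backs; the gripper's body (76 mm by 85 mm) begins 54 mm behind the grasp point. The pads swing forward as they close: fully open they stand 13 mm farther back than shut.
Start: joints at [-1.499, 0.181, 1.607, -0, 1.354, -0.206], TCP at [157.704, -552.966, 303.888] pointing down, gripper open.
Joint ranges: [-2.99, 2.99], [-0.89, 2.07], [0.3, 2.58], [-1.14, 4.28], [0, 2.63], [-3.12, 3.12]. Speed limits (rad/s): [2.57, 2.57, 3.01, 3.14, 3.14, 3.14].

INTERFACE

Orientations are given as a 3x3 rotation matrix whose columns are the frame's x, y, z axes.
In Python, from workcell import readout, read_camera, camera_info, job, cut_out, mark_of, r gives the robot as it stands.
- The arm moves only by the tool step_arm, never from a script. Its argument "increments" is a list of rows, each an object with "delta_pos": the shift along the tool's x, y, z in m, a list of three; "delta_rot": the turn, a rotation vector about the tool's x, y, z in degrees, a list of three; "claw": the opening, from 0 (shut) to 1 (fully open). In form: [{"delta_pos": [tx, ty, tz], "delta_rot": [rx, ry, rz], "claw": claw}, ...]. A call has 1 to 5 rows; each row shifts and turns the commanded pose from where the row before left it, along the tool's axes as they then stand; what a row does not reach is not made up. A row lasts 1/10 s, in which the tool goes at most 50 mm and 8.59 degrees, less where a joint would pass 70% of its speed; a pose out of reach is approached as far as the arm can. A call is refused whole if a number of a shift passes 0.05 or a number of a turn 8.59, either way. A call with a gripper value outside its range is refused whole. The fingers move at their own pace and stop on an object; "newtons" is the grip in N (left out, the last holds). Time passes only in rows, so rows that do not move let the fingers close. It gives the time, the measured TCP pose, the force, the opening and the grip force at its end, in the units of the state.
- readout.get_state(): the state, without advancing time (a new reading comes with each control period).
- read_camera(name): name is "scene" or "top" or "wrist"; returns (picture, depth): 420x560x3 uint8, red, green, blue; 420x560 float32, mm along the optical axis (not along the pixel's ray), 0 where there is no reading.
- camera_info(name): a dict with "K" (3x3 intrinsics, pixels), "R" (3x3) and "t" (3): a world point X has camera coordinates R X + t. Camera axes: x right, y down, z forward; pixel columns grow to the right and rows downward; lengths in mm; the calibration is good to about 2 mm. A picture is of the moment at which its call begins: read the wrist's pose just before it. camera_info takes no time and is no camera call; for the wrist camera it gives the pose at the moment of the call.
- job.sign_off(): hands the job in; it is judged then, once.
Trained networks look in the newest picture that a camera, given by its name, has taken for a name from the list of things; names that differ only in an ending like _2 or _b are one class to them, and where a whole thing is asked for, a point or a joint stands for the part that bears it (a point fixed in the world has none). Each returns a list of dicts, best first, with "conf" (0 to 1); they miss things now and then, are a little off and sometimes report something else, mostly with a low value. They report only what shows in the picture. A call takes as long as a camera call. They do not tell look-alikes from the thing itself.
- cut_out(camera, target): "pixels" (420x560 bool, what is visible of it) and "box" ([left, top, right, bottom] in pixels, round what is visible of it).
- mark_of(camera, target): "at" ([row, column] in pixels: a listed point, or the origin of a listed thing).
The state is a dict: "t": time; "joint_pos": joint angles; "qvel": joint speeds; "joint_torque": joint torques, N m; "tcp_pos": TCP position; "ee_rot": TCP orientation; "ft_force": force on the tool from outside, world axes, zero at the start; "moment": the same for the moment, N m; "finger_gap": finger opening in mm; "grip_force": force on a finger pad.
Only numpy, scipy, OpenCV 4.12 (cv2) and the standard library are available. Lean on these libraries where they do the work, as an engineer would, in place of code of your own. Each camera call takes 0.05 s, during which the arm holds its last target. There are 200 camera calls.

TASK

Get the talking label reader to read the white bottle with the yellow barcode label: turn the bottle on its spot until the middle of its yellow label faces squarely towards the reader's rail, and slide the white reader with the orange grip along its rail until its window is directly opposite the middle of the bottle. Leave the bottle standing upright where it stood, and do not shift or knock over the other toiletries.

Things in the scene. Friction and masses are not known exactly. Their poses are not given: they have to be found in the camera images.
- rail: Aluminium rail of the label reader, fixed on the table: 90 (x) x 408 (y, with its black end stops) x 16 mm high, end stops 28 mm high. Origin at the centre of its underside, z up, y along the rail. Its -x side is the reading side: both bottles stand about 105 mm from the rail's centre line on that side.
- reader (a joint): Position of the reader carriage along the rail, 0 to 0.26 m, growing towards the rail's +y; at 0.13 it is in the middle of the rail. It moves with about 2 N of friction and stays where it is left.
- window (a point): Centre of the black window with the red line on the reader's face, 70 mm above the table. The reader is a white block 60 x 60 mm, 100 mm high above the table; its window looks along the rail's -x. Axes as the rail's.
- grip (a point): Centre of the top of the orange grip on the reader, 142 mm above the table. The grip is an upright block 40 mm (rail x) by 24 mm (rail y), 42 mm high (from 100 to 142 mm above the table), centred on the reader, with a thin white line across its top.
- bottle: The white bottle, 175 mm tall, loose, 0.3 kg or so: round body of 68 mm diameter up to 120 mm, sloping shoulder to 131 mm, then a round blue cap of 46 mm diameter up to 175 mm. Origin at the centre of its underside, z up; its +x points to the middle of the label. A yellow stripe on top of the blue cap runs from the centre to the label's side.
- label (a point): Middle of the yellow label with black bars on the white bottle, on its surface 34 mm from the axis, 66 mm up; the label wraps about 90 degrees of the bottle.
- green_bottle: Bystander: green bottle with a white cap and a white label, same shape and size as the white one, standing at the other end of the rail's reading side. Origin at the centre of its underside.
- tin: Bystander: flat blue tin with a metal lid, 55 mm diameter, 35 mm high, standing between the two bottles. Origin at the centre of its underside.
- tumbler: Bystander: dark green tumbler, 76 mm diameter at its rim, 100 mm high, with two toothbrushes reaching 175 mm; beyond the rail's +y end. Origin at the centre of its underside.
- tub: Bystander: clear tub with a black lid and yellow label, 84 mm diameter, 85 mm high, behind the rail. Origin at the centre of its underside.
- soap: Bystander: pale blue soap dish 90 x 120 mm with a white bar of soap, 34 mm high, beyond the rail's -y end. Origin at the centre of its underside.
- carton: Bystander: red carton 55 x 120 x 45 mm, behind the rail. Origin at the centre of its underside.
Things that resemble listed ones, but are neither listed nor needed, are in the scene too. Leave any brown or purple look-alike of the bottle alone.

How it is judged (in metres and radians):
At the end, for the whole second after the job is handed in: Window opposite the white bottle's axis within 9 mm along the rail; yellow label pointing at the rail (its +x) within 0.25 rad; bottle upright within 0.08 rad, at rest, within 25 mm of its start; reader at rest; the six other toiletries within 30 mm of their starts (y of bottle in the frame of window between -0.009 and 0.009 m and angle between the x axis of bottle and the x axis of rail, either way round below 0.25 rad and x of label in the frame of window above -0.072 m and distance of bottle from where it was at the start of the episode below 0.025 m and angle between bottle's own z axis and vertical below 0.08 rad and linear speed of bottle below 0.02 m/s and angular speed of bottle below 0.2 rad/s and velocity of joint reader between -0.01 and 0.01 m/s and distance of each of green_bottle, tin, tumbler, tub, soap, carton from where it was at the start of the episode below 0.03 m); the robot touches nothing.
It fails at once if the white bottle is tipped over (tilted more than 0.6 rad) (angle between bottle's own z axis and vertical above 0.6 rad).
It fails at once if another toiletry is knocked over (tilted more than 0.5 rad) (angle between any of green_bottle, tin, tumbler, tub, soap, carton's own z axis and vertical above 0.5 rad).
It also fails if it takes over 58 s, if anything falls off the work surface, if the arm or the gripper's body presses on something with over 40 N, if the wrist force passes 120 N, or if a joint passes its speed limit or range.

## Working session

There is one attempt and no reset: what is moved stays moved. The work goes in short steps, Python scripts to look and compute and a tool call to move; the robot and the scene stay as the last step left them, time stands still between calls to the robot, and variables do not carry over. Pictures are saved under pics/ and viewed, at most 10 in all, crops included, and the job is handed in when it is done.

Besides the shell and the picture viewer there is one more tool, called after "Emit:" as name(argument=value, ...) on one line, values as JSON. step_arm: Moves the arm, as the interface text tells. Its arguments: {"type":"object","properties":{"increments":{"type":"array","items":{"type":"object","properties":{"delta_pos":{"type":"array","items":{"type":"number"}},"delta_rot":{"type":"array","items":{"type":"number"}},"claw":{"type":"number"}}}},"newtons":{"type":"number"}},"required":["increments"]}

```bash
mkdir -p pics; cat > h.py <<'E'
import numpy as np, cv2
from workcell import readout, read_camera, camera_info, job, cut_out, mark_of, r
def ray(cam,rc):
    c=camera_info(cam);R=np.array(c["R"]);t=np.array(c["t"])
    d=R.T@np.linalg.solve(np.array(c["K"]),[rc[1],rc[0],1.]);return -R.T@t,d
def atz(cam,rc,z):
    o,d=ray(cam,rc);return o+d*(z-o[2])/d[2]
def tri(a,b):
    A=[];y=[]
    for o,d in(a,b):
        d=d/np.linalg.norm(d);P=np.eye(3)-np.outer(d,d);A.append(P);y.append(P@o)
    return np.linalg.lstsq(np.vstack(A),np.hstack(y),rcond=None)[0]
def cloud(cam,dep,mask):
    c=camera_info(cam);R=np.array(c["R"]);t=np.array(c["t"]);K=np.array(c["K"])
    v,u=np.nonzero(mask&(dep>0));z=dep[v,u]
    p=np.linalg.inv(K)@np.vstack([u,v,np.ones(len(u))])*z
    return (R.T@(p-t[:,None])).T
def save(n,p): cv2.imwrite("pics/"+n+".png",p[:,:,::-1])
E
python3 - <<'E'
from h import *
np.set_printoptions(precision=1,suppress=True)
for c in("top","scene"):
    p,d=read_camera(c);save(c,p)
    for n in("rail","reader","window","grip","bottle","label","green_bottle","tin"):
        try:
            print(c,n,[(np.round(m["at"]).astype(int).tolist(),round(m["conf"],2)) for m in mark_of(c,n)])
        except Exception as e: print(n,e)
E
```

```text
top rail [([202, 287], 0.79)]
reader it knows: bottle, carton, green_bottle, grip, label, rail, soap, tin, tub, tumbler, window
top window [([206, 286], 0.79)]
top grip [([191, 291], 0.95)]
top bottle [([258, 171], 0.86), ([289, 225], 0.74), ([230, 223], 0.73)]
top label [([242, 152], 0.94), ([228, 241], 0.9), ([308, 221], 0.83)]
top green_bottle [([255, 323], 0.91)]
top tin [([247, 276], 0.9), ([157, 169], 0.27)]
scene rail [([237, 267], 0.62)]
reader it knows: bottle, carton, green_bottle, grip, label, rail, soap, tin, tub, tumbler, window
scene window [([213, 265], 0.81)]
scene grip []
scene bottle [([214, 323], 0.97), ([201, 365], 0.91), ([175, 320], 0.68)]
scene label [([197, 379], 0.96), ([207, 313], 0.82), ([154, 320], 0.56)]
scene green_bottle [([194, 242], 0.72)]
scene tin [([202, 282], 0.55)]
```

View pics/top.png

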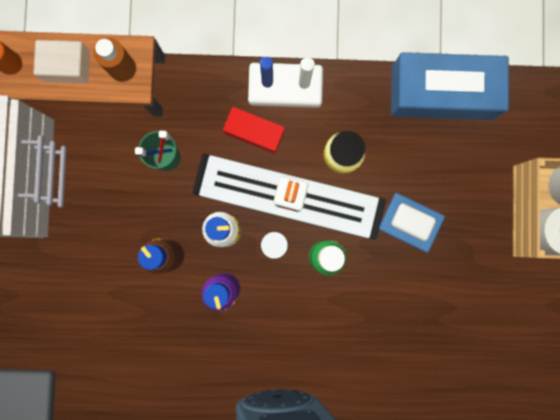

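View pics/scene.png

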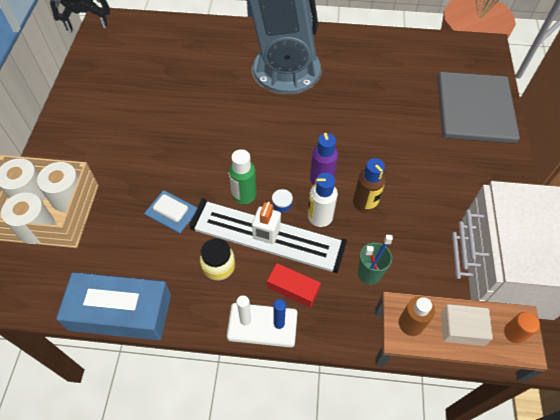

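The top view shows the white bottle's blue cap at about (row 229, col 217), with its stripe pointing right. The rail runs from (175,202) to (217,378) and the grip is at (191,291). A purple look-alike stands at (292,218) and a brown one at (257,152).

```bash
python3 - <<'E'
from h import *
np.set_printoptions(precision=1,suppress=True)
def col(p,lo,hi,box):
    h=cv2.cvtColor(p,cv2.COLOR_RGB2HSV);m=cv2.inRange(h,lo,hi)>0
    b=np.zeros_like(m);b[box[0]:box[1],box[2]:box[3]]=1;return m&b
R={}
for c,bx,gb in(("top",(205,250,195,245),(170,215,270,312)),("scene",(168,200,308,342),(195,235,250,285))):
    p,d=read_camera(c)
    cap=col(p,(105,120,80),(130,255,255),bx); st=col(p,(20,120,120),(35,255,255),bx)
    org=col(p,(5,140,150),(18,255,255),gb)
    for n,m in(("cap",cap),("stripe",st),("grip",org)):
        q=cloud(c,d,m); 
        if len(q)==0: print(c,n,0);continue
        zt=np.percentile(q[:,2],95); t=q[q[:,2]>zt-8]
        print(c,n,len(q),"z95",zt,"top mid",(t.min(0)+t.max(0))/2,"mean",t.mean(0),"span",np.ptp(t,axis=0))
    for n in("rail",):
        m=cut_out(c,n)[0]["pixels"];q=cloud(c,d,m);q=q[(q[:,2]>8)&(q[:,2]<32)]
        (cx,cy),(w,h),a=cv2.minAreaRect(q[:,:2].astype(np.float32));
        print(c,n,cx,cy,w,h,a)
    for n in("green_bottle","tin","tumbler","bottle"):
        for o in cut_out(c,n):
            q=cloud(c,d,o["pixels"]);q=q[q[:,2]>15]
            if len(q): print(c,n,o["conf"],o["box"],np.median(q,0),"z",np.percentile(q[:,2],97))
print(camera_info("top")["t"],readout.get_state()["ee_rot"])
E
```

```text
top cap 346 z95 178.88856026475037 top mid [556.1 140.1 175.9] mean [555.2 142.2 175.9] span [41.1 41.3  9.3]
top stripe 66 z95 178.40202322892776 top mid [557.3 128.  175.8] mean [557.2 128.3 176.5] span [ 6.  20.4  7.2]
top grip 113 z95 145.85612559478517 top mid [632.6   3.4 142.9] mean [632.3   3.3 142.8] span [38.8 22.9  8.9]
top rail 632.9424438476562 2.1659698486328125 411.552001953125 90.39620208740234 77.54351806640625
top green_bottle 0.59 [309.9, 241.1, 344.3, 273.7] [508.1 -69.4 160.8] z 178.7079275674698
top tin 0.81 [262.3, 233.1, 286.8, 260.0] [527.1  33.2  35.9] z 40.28841847500124
top tin 0.67 [381.1, 194.7, 444.2, 250.5] [ 584.1 -262.2   33.5] z 38.71757984992544
top tin 0.58 [310.9, 239.1, 346.7, 273.6] [506.9 -69.4 134.5] z 178.6692962910298
top tumbler 0.7 [135.5, 129.2, 183.4, 170.7] [713.9 281.7  81.8] z 174.1095373609163
top bottle 0.77 [141.1, 239.2, 184.2, 271.9] [500.5 247.2 131.6] z 178.51822066474085
top bottle 0.7 [200.0, 213.6, 242.4, 245.8] [553.2 132.9 144.3] z 178.60431617256316
top bottle 0.69 [263.2, 237.7, 288.2, 259.7] [527.2  33.   35.9] z 40.29
[... 624 characters left out ...]
7345266
scene tin 0.71 [269.8, 189.6, 293.4, 214.1] [536.1  34.9  33.7] z 38.555123263027674
scene tin 0.25 [198.0, 236.3, 231.9, 282.0] [ 748.5 -105.7   81.5] z 87.68840186890122
scene tumbler 0.86 [353.9, 237.0, 394.5, 284.2] [713.3 277.9  77.8] z 171.9901497407139
scene tumbler 0.17 [142.0, 187.2, 195.3, 231.2] [ 592.7 -261.4   31.5] z 36.788432918539634
scene bottle 0.91 [307.9, 131.5, 336.6, 187.4] [451.4 134.9 125.1] z 176.2045986010768
scene bottle 0.69 [351.8, 156.3, 384.5, 213.3] [521.3 257.7 119.4] z 176.65577559257505
scene bottle 0.66 [308.9, 173.5, 338.2, 227.1] [578.7 139.1 120.4] z 176.06931732900551
[  -3.7  600.9 1144.2] [[ 1.   0.3  0. ]
 [ 0.3 -1.  -0. ]
 [ 0.   0.  -1. ]]
```

Both views agree:
- The bottle's axis is at about (557, 141), with the cap top at 175–178.
- The grip is at (634, 4, 142).
- The rail is yawed −12.5°, and the bottle sits 104 mm off its centre line, which matches the text.

I'm moving over the bottle now.

Emit:
step_arm(increments=[{"delta_pos":[0.02875,-0.0279,0],"delta_rot":[0,0,0],"claw":1},{"delta_pos":[0.02875,-0.0279,0],"delta_rot":[0,0,0],"claw":1},{"delta_pos":[0.02875,-0.0279,0],"delta_rot":[0,0,0],"claw":1},{"delta_pos":[0.02875,-0.0279,0],"delta_rot":[0,0,0],"claw":1},{"delta_pos":[0.02875,-0.0279,0],"delta_rot":[0,0,0],"claw":1}])

```text
t: 1.9
tcp_pos: [258.2, -378.0, 304.0]
ee_rot: [[0.962, 0.274, 0.0], [0.274, -0.962, -0.0], [0.0, 0.0, -1.0]]
ft_force: [0.4, -1.1, -0.1]
finger_gap: 85.3
grip_force: 0.0
```

Emit:
step_arm(increments=[{"delta_pos":[0.02875,-0.0279,0],"delta_rot":[0,0,0],"claw":1},{"delta_pos":[0.02875,-0.0279,0],"delta_rot":[0,0,0],"claw":1},{"delta_pos":[0.02875,-0.0279,0],"delta_rot":[0,0,0],"claw":1},{"delta_pos":[0.02875,-0.0279,0],"delta_rot":[0,0,0],"claw":1},{"delta_pos":[0.02875,-0.0279,0],"delta_rot":[0,0,0],"claw":1}])

```text
t: 2.4
tcp_pos: [358.2, -204.4, 304.2]
ee_rot: [[0.962, 0.274, 0.001], [0.274, -0.962, -0.001], [0.001, 0.001, -1.0]]
ft_force: [0.0, -0.4, -0.1]
finger_gap: 85.4
grip_force: 0.0
```

Emit:
step_arm(increments=[{"delta_pos":[0.02875,-0.0279,0],"delta_rot":[0,0,0],"claw":1},{"delta_pos":[0.02875,-0.0279,0],"delta_rot":[0,0,0],"claw":1},{"delta_pos":[0.02875,-0.0279,0],"delta_rot":[0,0,0],"claw":1},{"delta_pos":[0.02875,-0.0279,0],"delta_rot":[0,0,0],"claw":1},{"delta_pos":[0.02875,-0.0279,0],"delta_rot":[0,0,0],"claw":1}])

```text
t: 2.9
tcp_pos: [458.3, -30.6, 304.2]
ee_rot: [[0.962, 0.274, 0.001], [0.274, -0.962, -0.0], [0.001, 0.001, -1.0]]
ft_force: [0.8, -0.2, -0.5]
finger_gap: 85.1
grip_force: 0.0
```

```bash
cat >> h.py <<'E'
def wristmeas():
    p,d=read_camera("wrist");h=cv2.cvtColor(p,cv2.COLOR_RGB2HSV)
    q=cloud("wrist",d,np.ones(d.shape,bool)); 
    out={}
    for n,lo,hi,zmin in(("cap",(105,120,60),(130,255,255),165),("stripe",(20,120,120),(35,255,255),165),("grip",(4,140,120),(19,255,255),134)):
        m=cv2.inRange(h,lo,hi)>0; q=cloud("wrist",d,m); q=q[q[:,2]>zmin]; out[n]=q
    return p,d,out
E
python3 - <<'E'
from h import *
np.set_printoptions(precision=1,suppress=True)
p,d,o=wristmeas();save("w1",p)
for n,q in o.items():
    if len(q):print(n,len(q),q.min(0),q.max(0))
for n in("bottle","label","grip"): print(n,[(m["at"],m["conf"]) for m in mark_of("wrist",n)])
E
```

```text
cap 2426 [416.1 119.5 165. ] [546.4 142.5 177.2]
stripe 9 [412.9 133.4 170.7] [414.2 135.  173.8]
bottle [([51.5, 1.5], 0.9), ([152.0, 120.2], 0.72), ([30.2, 136.0], 0.68)]
label [([203.2, 90.7], 0.93), ([12.8, 147.0], 0.6)]
grip []
```

View pics/w1.png

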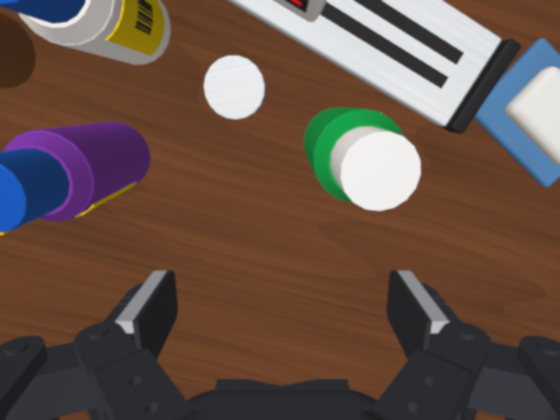

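Emit:
step_arm(increments=[{"delta_pos":[0.02875,-0.0279,0],"delta_rot":[0,0,0],"claw":1},{"delta_pos":[0.02875,-0.0279,0],"delta_rot":[0,0,0],"claw":1},{"delta_pos":[0.02875,-0.0279,0],"delta_rot":[0,0,0],"claw":1},{"delta_pos":[0.02875,-0.0279,0],"delta_rot":[0,0,0],"claw":1},{"delta_pos":[0.02875,-0.0279,0],"delta_rot":[0,0,0],"claw":1}])

```text
t: 3.6
tcp_pos: [558.4, 140.9, 304.0]
ee_rot: [[0.962, 0.272, 0.0], [0.272, -0.962, -0.0], [0.0, 0.001, -1.0]]
ft_force: [0.3, -1.3, -0.3]
finger_gap: 85.9
grip_force: 0.0
```

```bash
python3 - <<'E'
from h import *
np.set_printoptions(precision=1,suppress=True)
p,d,o=wristmeas();save("w2",p);print(readout.get_state()["tcp_pos"])
for n,q in o.items():
    if len(q):print(n,len(q),q.min(0),q.max(0),q.mean(0))
s=o["stripe"]
if len(s):
    v=cv2.fitLine(s[:,:2].astype(np.float32),cv2.DIST_L2,0,.01,.01).ravel();print("stripe",v,np.degrees(np.arctan2(v[1],v[0])))
E
```

```text
[560.2 145.2 303.9]
cap 8987 [435.2 123.5 165. ] [584.  288.8 308.3] [526.4 200.1 174.8]
stripe 723 [502.9 122.5 165.1] [566.3 285.6 177.6] [537.5 205.6 175.3]
grip 1911 [618.1  -6.3 134. ] [659.9  23.6 143.2] [639.4  11.5 140.2]
stripe [  0.3  -0.9 537.5 205.6] -71.068535
```

View pics/w2.png

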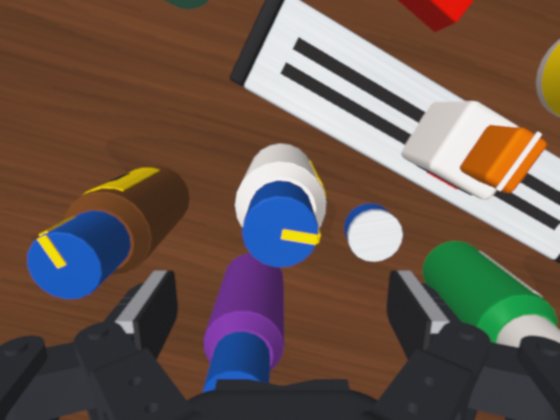

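The wrist view shows the cap centre at (230,281), with its stripe pointing right to (238,320). The label is on the right side of the body, consistent with the stripe. I'll restrict the measurement to that cap.

```bash
python3 - <<'E'
from h import *
np.set_printoptions(precision=1,suppress=True)
p,d,o=wristmeas();print(readout.get_state()["tcp_pos"],readout.get_state()["qvel"])
near=lambda q:q[(np.linalg.norm(q[:,:2]-[557,141],axis=1)<45)&(q[:,2]>171)]
c=near(o["cap"]);s=near(o["stripe"]);a=np.vstack([c,s])
ctr,rad=cv2.minEnclosingCircle(a[:,:2].astype(np.float32));print("cap",a.min(0),a.max(0),ctr,rad)
v=cv2.fitLine(s[:,:2].astype(np.float32),cv2.DIST_L2,0,.01,.01).ravel();print("stripe",s.mean(0),np.degrees(np.arctan2(v[1],v[0])), np.degrees(np.arctan2(*(s.mean(0)[:2]-ctr)[::-1])))
g=o["grip"];g=g[g[:,2]>139];R=cv2.minAreaRect(g[:,:2].astype(np.float32));print("grip",R)
E
```

```text
[559.  143.  303.7] [-0.1 -0.   0.1 -0.   0.  -0.1]
cap [535.2 115.2 171.1] [580.6 161.2 307.3] (558.3855590820312, 138.83053588867188) 23.613229751586914
stripe [558.8 126.8 175.2] -84.7466 -87.96785077116466
grip ((635.3150634765625, 1.220907211303711), (23.751506805419922, 39.63310623168945), 78.96050262451172)
```

Emit:
step_arm(increments=[{"delta_pos":[0,0.0015,0],"delta_rot":[0,0,0],"claw":1},{"delta_pos":[0,0,0.032],"delta_rot":[0,0,0],"claw":1},{"delta_pos":[0,0,0.032],"delta_rot":[0,0,0],"claw":1},{"delta_pos":[0,0,0.032],"delta_rot":[0,0,0],"claw":1},{"delta_pos":[0,0,0],"delta_rot":[0,0,0],"claw":1}])

```text
t: 4.2
tcp_pos: [554.8, 137.5, 203.4]
ee_rot: [[0.962, 0.272, -0.009], [0.272, -0.962, -0.001], [-0.009, -0.002, -1.0]]
ft_force: [-0.5, 0.4, -0.3]
finger_gap: 85.4
grip_force: 0.0
```

Emit:
step_arm(increments=[{"delta_pos":[0,0,0],"delta_rot":[0,0,0],"claw":0.4},{"delta_pos":[0,0,0],"delta_rot":[0,0,0],"claw":0.4},{"delta_pos":[0,0,0],"delta_rot":[0,0,0],"claw":0.4},{"delta_pos":[0,0,0],"delta_rot":[0,0,0],"claw":0.4},{"delta_pos":[0,0,0],"delta_rot":[0,0,0],"claw":0.4}], newtons=30)

```text
t: 4.7
tcp_pos: [559.3, 140.1, 210.3]
ee_rot: [[0.962, 0.275, 0.004], [0.275, -0.962, 0.0], [0.004, 0.001, -1.0]]
ft_force: [-0.5, -0.2, 6.2]
finger_gap: 45.3
grip_force: 30.3
```

Gripped at a 45 mm gap, which matches the 46 mm cap. Now I'll turn it about 74° counter-clockwise seen from above (tool −z).

Emit:
step_arm(increments=[{"delta_pos":[0,0,0],"delta_rot":[0,0,-3],"claw":0.4},{"delta_pos":[0,0,0],"delta_rot":[0,0,-6],"claw":0.4},{"delta_pos":[0,0,0],"delta_rot":[0,0,-6],"claw":0.4},{"delta_pos":[0,0,0],"delta_rot":[0,0,-6],"claw":0.4},{"delta_pos":[0,0,0],"delta_rot":[0,0,-6],"claw":0.4}])

```text
t: 5.2
tcp_pos: [559.6, 139.0, 210.1]
ee_rot: [[0.729, 0.684, 0.005], [0.684, -0.729, -0.002], [0.002, 0.005, -1.0]]
ft_force: [0.6, -2.6, 4.8]
finger_gap: 45.4
grip_force: 30.1
```

Emit:
step_arm(increments=[{"delta_pos":[0,0,0],"delta_rot":[0,0,-6],"claw":0.4},{"delta_pos":[0,0,0],"delta_rot":[0,0,-6],"claw":0.4},{"delta_pos":[0,0,0],"delta_rot":[0,0,-6],"claw":0.4},{"delta_pos":[0,0,0],"delta_rot":[0,0,-6],"claw":0.4},{"delta_pos":[0,0,0],"delta_rot":[0,0,-6],"claw":0.4}])

```text
t: 5.7
tcp_pos: [560.0, 139.4, 210.1]
ee_rot: [[0.29, 0.957, 0.006], [0.957, -0.29, -0.001], [0.001, 0.006, -1.0]]
ft_force: [1.9, -2.0, 2.1]
finger_gap: 45.7
grip_force: 30.1
```

Emit:
step_arm(increments=[{"delta_pos":[0,0,0],"delta_rot":[0,0,-6],"claw":0.4},{"delta_pos":[0,0,0],"delta_rot":[0,0,-6],"claw":0.4},{"delta_pos":[0,0,0],"delta_rot":[0,0,-5],"claw":0.4},{"delta_pos":[0,0,0],"delta_rot":[0,0,0],"claw":0.4},{"delta_pos":[0,0,0],"delta_rot":[0,0,0],"claw":0.4}])

```text
t: 6.2
tcp_pos: [559.8, 139.7, 210.1]
ee_rot: [[0.004, 1.0, 0.005], [1.0, -0.004, -0.0], [-0.0, 0.005, -1.0]]
ft_force: [1.4, -2.0, 6.1]
finger_gap: 45.0
grip_force: 30.4
```

Emit:
step_arm(increments=[{"delta_pos":[0,0,0],"delta_rot":[0,0,0],"claw":0.4},{"delta_pos":[0,0,0],"delta_rot":[0,0,0],"claw":1},{"delta_pos":[0,0,0],"delta_rot":[0,0,0],"claw":1},{"delta_pos":[0,0,0],"delta_rot":[0,0,0],"claw":1},{"delta_pos":[0,0,0],"delta_rot":[0,0,0],"claw":1}])

```text
t: 6.7
tcp_pos: [557.6, 140.0, 207.4]
ee_rot: [[0.002, 1.0, -0.001], [1.0, -0.002, -0.0], [-0.0, -0.001, -1.0]]
ft_force: [-0.1, -0.4, -0.4]
finger_gap: 85.3
grip_force: 0.0
```

Emit:
step_arm(increments=[{"delta_pos":[0,0,-0.02],"delta_rot":[0,0,0],"claw":1},{"delta_pos":[0,0,-0.03],"delta_rot":[0,0,0],"claw":1},{"delta_pos":[0,0,-0.03],"delta_rot":[0,0,0],"claw":1},{"delta_pos":[0,0,-0.02],"delta_rot":[0,0,0],"claw":1},{"delta_pos":[0,0,0],"delta_rot":[0,0,0],"claw":1}])

```text
t: 7.2
tcp_pos: [559.5, 140.0, 311.4]
ee_rot: [[0.002, 1.0, 0.006], [1.0, -0.002, 0.0], [0.0, 0.006, -1.0]]
ft_force: [0.9, -0.8, 0.3]
finger_gap: 85.9
grip_force: 0.0
```

```bash
python3 - <<'E'
from h import *
np.set_printoptions(precision=1,suppress=True)
s=readout.get_state();print(s["tcp_pos"],s["joint_pos"])
for n in("top","wrist"):
    p,d=read_camera(n);save(n+"3",p);h=cv2.cvtColor(p,cv2.COLOR_RGB2HSV)
    near=lambda q:q[(np.linalg.norm(q[:,:2]-[557,141],axis=1)<45)&(q[:,2]>168)&(q[:,2]<182)]
    c=near(cloud(n,d,cv2.inRange(h,(105,120,60),(130,255,255))>0));s=near(cloud(n,d,cv2.inRange(h,(20,120,120),(35,255,255))>0))
    if len(s)<5: print(n,len(c),len(s));continue
    ctr,rad=cv2.minEnclosingCircle(np.vstack([c,s])[:,:2].astype(np.float32));v=cv2.fitLine(s[:,:2].astype(np.float32),cv2.DIST_L2,0,.01,.01).ravel()
    print(n,ctr,rad,s.mean(0),np.degrees(np.arctan2(v[1],v[0])), np.degrees(np.arctan2(*(s.mean(0)[:2]-ctr)[::-1])))
E
```

```text
[559.5 140.  311.4] [0.  0.2 1.6 0.  1.4 0. ]
top 0 0
wrist (560.7266235351562, 137.30392456054688) 23.27602767944336 [572.1 134.8 173.9] -10.443161 -12.632047237158757
```

View pics/wrist3.png

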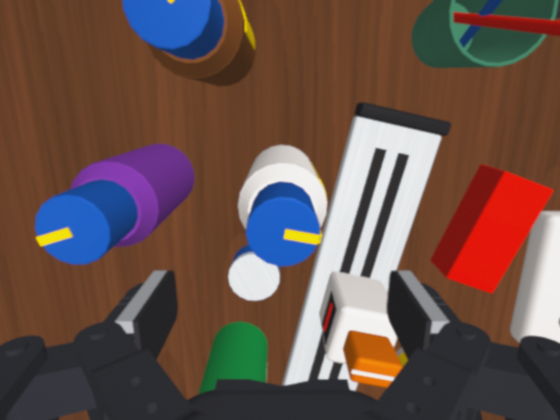

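The label now points to about −11.5°, against the rail's −12.5°, and the bottle is still upright in place (wrist view: cap at (225,283), stripe towards the rail). Next I'll move over the grip and turn so the fingers close along the rail.

Emit:
step_arm(increments=[{"delta_pos":[-0.03425,0.0191,0],"delta_rot":[0,0,0],"claw":1},{"delta_pos":[-0.03425,0.0191,0],"delta_rot":[0,0,0],"claw":1},{"delta_pos":[-0.03425,0.0191,0],"delta_rot":[0,0,0],"claw":1},{"delta_pos":[-0.03425,0.0191,0],"delta_rot":[0,0,0],"claw":1},{"delta_pos":[0,0,0],"delta_rot":[0,0,-7.5],"claw":1}])

```text
t: 7.8
tcp_pos: [635.1, -1.7, 305.1]
ee_rot: [[-0.126, 0.992, -0.003], [0.992, 0.126, -0.001], [-0.001, -0.003, -1.0]]
ft_force: [0.2, 0.0, 0.3]
finger_gap: 85.8
grip_force: 0.0
```

Emit:
step_arm(increments=[{"delta_pos":[0,0,0],"delta_rot":[0,0,-8],"claw":1},{"delta_pos":[0,0,0],"delta_rot":[0,0,-8],"claw":1},{"delta_pos":[0,0,0],"delta_rot":[0,0,-8],"claw":1},{"delta_pos":[0,0,0],"delta_rot":[0,0,-8],"claw":1},{"delta_pos":[0,0,0],"delta_rot":[0,0,-8],"claw":1}])

```text
t: 8.3
tcp_pos: [633.4, 2.9, 305.2]
ee_rot: [[-0.74, 0.673, -0.004], [0.673, 0.74, 0.001], [0.003, -0.002, -1.0]]
ft_force: [0.3, -0.7, -0.6]
finger_gap: 85.5
grip_force: 0.0
```

Emit:
step_arm(increments=[{"delta_pos":[0,0,0],"delta_rot":[0,0,-8],"claw":1},{"delta_pos":[0,0,0],"delta_rot":[0,0,-8],"claw":1},{"delta_pos":[0,0,0],"delta_rot":[0,0,-8],"claw":1},{"delta_pos":[0,0,0],"delta_rot":[0,0,-6],"claw":1},{"delta_pos":[0,0,0],"delta_rot":[0,0,0],"claw":1}])

```text
t: 8.8
tcp_pos: [633.5, 2.9, 305.5]
ee_rot: [[-0.976, 0.217, -0.004], [0.217, 0.976, 0.001], [0.004, -0.0, -1.0]]
ft_force: [-0.3, 0.1, -0.1]
finger_gap: 85.4
grip_force: 0.0
```

Emit:
step_arm(increments=[{"delta_pos":[0,0,0],"delta_rot":[0,0,0],"claw":1},{"delta_pos":[0,0,0],"delta_rot":[0,0,0],"claw":1},{"delta_pos":[0,0,0],"delta_rot":[0,0,0],"claw":1}])

```text
t: 9.1
tcp_pos: [634.1, 2.8, 307.5]
ee_rot: [[-0.976, 0.219, -0.001], [0.219, 0.976, 0.0], [0.001, 0.0, -1.0]]
ft_force: [0.4, -0.4, 0.0]
finger_gap: 85.3
grip_force: 0.0
```

```bash
python3 - <<'E'
from h import *
p,d,o=wristmeas();save("w4",p);s=readout.get_state();print(s["tcp_pos"],s["joint_pos"],s["ee_rot"][0])
g=o["grip"];g=g[(g[:,2]>137)&(g[:,2]<150)];
if len(g)>5: print("grip",len(g),cv2.minAreaRect(g[:,:2].astype(np.float32)))
E
```

```text
[634.19289561   2.79467651 307.67796018] [-1.82429433e-01  3.07538457e-01  1.44495545e+00  1.27344148e-05
  1.38937379e+00 -1.53259663e+00] [-9.75759422e-01  2.18845788e-01 -2.68208588e-04]
grip 1397 ((636.5828247070312, 2.733591079711914), (23.507476806640625, 40.45208740234375), 78.19602966308594)
```

View pics/w4.png

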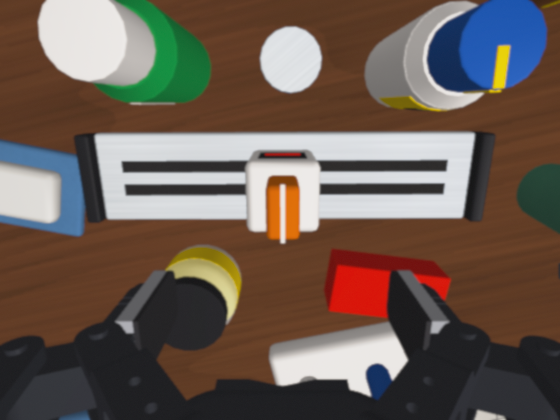

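The fingers straddle the orange grip in line with the rail. I'll descend, grip and slide about 117 mm towards the bottle.

Emit:
step_arm(increments=[{"delta_pos":[0,0,0.035],"delta_rot":[0,0,0],"claw":1},{"delta_pos":[0,0,0.035],"delta_rot":[0,0,0],"claw":1},{"delta_pos":[0,0,0.03],"delta_rot":[0,0,0],"claw":1},{"delta_pos":[0,0,0.015],"delta_rot":[0,0,0],"claw":1},{"delta_pos":[0,0,0.008],"delta_rot":[0,0,0],"claw":1}])

```text
t: 9.65
tcp_pos: [633.7, 2.9, 183.4]
ee_rot: [[-0.976, 0.218, -0.002], [0.218, 0.976, 0.0], [0.002, -0.0, -1.0]]
ft_force: [-0.4, 0.4, 0.8]
finger_gap: 85.5
grip_force: 0.0
```

Emit:
step_arm(increments=[{"delta_pos":[0,0,0],"delta_rot":[0,0,0],"claw":0.2},{"delta_pos":[0,0,0],"delta_rot":[0,0,0],"claw":0.2},{"delta_pos":[0,0,0],"delta_rot":[0,0,0],"claw":0.2},{"delta_pos":[0,0,0],"delta_rot":[0,0,0],"claw":0.2},{"delta_pos":[0,0,0],"delta_rot":[0,0,0],"claw":0.2}], newtons=25)

```text
t: 10.15
tcp_pos: [634.9, 2.7, 186.3]
ee_rot: [[-0.976, 0.218, 0.002], [0.218, 0.976, -0.0], [-0.002, 0.0, -1.0]]
ft_force: [-0.6, 0.2, 4.3]
finger_gap: 23.6
grip_force: 27.5
```

Emit:
step_arm(increments=[{"delta_pos":[0,0.01,0],"delta_rot":[0,0,0],"claw":0.2},{"delta_pos":[0,0.02,0],"delta_rot":[0,0,0],"claw":0.2},{"delta_pos":[0,0.02,0],"delta_rot":[0,0,0],"claw":0.2},{"delta_pos":[0,0.02,0],"delta_rot":[0,0,0],"claw":0.2},{"delta_pos":[0,0.01,0],"delta_rot":[0,0,0],"claw":0.2}])

```text
t: 10.65
tcp_pos: [652.4, 82.0, 186.3]
ee_rot: [[-0.976, 0.217, 0.002], [0.217, 0.976, -0.001], [-0.002, -0.0, -1.0]]
ft_force: [-1.6, -2.7, 6.8]
finger_gap: 23.5
grip_force: 27.8
```

Emit:
step_arm(increments=[{"delta_pos":[0,0.015,0],"delta_rot":[0,0,0],"claw":0.2},{"delta_pos":[0,0.015,0],"delta_rot":[0,0,0],"claw":0.2},{"delta_pos":[0,0.007,0],"delta_rot":[0,0,0],"claw":0.2},{"delta_pos":[0,0,0],"delta_rot":[0,0,0],"claw":0.2},{"delta_pos":[0,0,0],"delta_rot":[0,0,0],"claw":0.2}])

```text
t: 11.15
tcp_pos: [660.3, 117.9, 186.3]
ee_rot: [[-0.976, 0.217, 0.002], [0.217, 0.976, 0.001], [-0.002, 0.001, -1.0]]
ft_force: [-1.4, 1.4, 6.3]
finger_gap: 23.4
grip_force: 27.7
```

Emit:
step_arm(increments=[{"delta_pos":[0,0,0],"delta_rot":[0,0,0],"claw":1},{"delta_pos":[0,0,0],"delta_rot":[0,0,0],"claw":1},{"delta_pos":[0,0,0],"delta_rot":[0,0,0],"claw":1},{"delta_pos":[0,0,0],"delta_rot":[0,0,0],"claw":1},{"delta_pos":[0,0,-0.02],"delta_rot":[0,0,0],"claw":1}])

```text
t: 11.65
tcp_pos: [657.8, 116.7, 201.5]
ee_rot: [[-0.976, 0.218, -0.007], [0.218, 0.976, -0.0], [0.006, -0.001, -1.0]]
ft_force: [-0.6, 0.1, -0.5]
finger_gap: 85.3
grip_force: 0.0
```

Emit:
step_arm(increments=[{"delta_pos":[0,0,-0.03],"delta_rot":[0,0,0],"claw":1},{"delta_pos":[0,0,-0.03],"delta_rot":[0,0,0],"claw":1},{"delta_pos":[0,0,-0.03],"delta_rot":[0,0,0],"claw":1},{"delta_pos":[0,0,-0.02],"delta_rot":[0,0,0],"claw":1},{"delta_pos":[0,0,0],"delta_rot":[0,0,0],"claw":1}])

```text
t: 12.15
tcp_pos: [661.2, 116.9, 319.1]
ee_rot: [[-0.976, 0.218, 0.007], [0.218, 0.976, -0.0], [-0.007, 0.001, -1.0]]
ft_force: [0.1, -0.5, -0.7]
finger_gap: 85.4
grip_force: 0.0
```

Emit:
step_arm(increments=[{"delta_pos":[0,-0.05,0],"delta_rot":[0,0,0],"claw":1},{"delta_pos":[0,-0.05,0],"delta_rot":[0,0,0],"claw":1},{"delta_pos":[0,-0.05,0],"delta_rot":[0,0,0],"claw":1},{"delta_pos":[0,-0.05,0],"delta_rot":[0,0,0],"claw":1},{"delta_pos":[0,-0.05,0],"delta_rot":[0,0,0],"claw":1}])

```text
t: 12.65
tcp_pos: [604.0, -128.6, 313.1]
ee_rot: [[-0.976, 0.218, -0.002], [0.218, 0.976, 0.001], [0.002, 0.0, -1.0]]
ft_force: [0.8, -0.3, 0.5]
finger_gap: 85.7
grip_force: 0.0
```

Emit:
step_arm(increments=[{"delta_pos":[0.03,-0.04,0],"delta_rot":[0,0,0],"claw":1},{"delta_pos":[0.03,-0.04,0],"delta_rot":[0,0,0],"claw":1},{"delta_pos":[0.03,-0.04,0],"delta_rot":[0,0,0],"claw":1},{"delta_pos":[0.03,-0.04,0],"delta_rot":[0,0,0],"claw":1},{"delta_pos":[0,0,0],"delta_rot":[0,0,0],"claw":1}])

```text
t: 13.15
tcp_pos: [449.2, -260.2, 313.3]
ee_rot: [[-0.975, 0.224, -0.003], [0.224, 0.975, 0.0], [0.003, -0.0, -1.0]]
ft_force: [0.6, 0.4, -0.6]
finger_gap: 85.8
grip_force: 0.0
```

```bash
cat > v.py <<'E'
from h import *
u=np.array([.2165,.9763])
for n in("top","scene"):
    p,d=read_camera(n);save(n+"5",p);h=cv2.cvtColor(p,cv2.COLOR_RGB2HSV)
    f=lambda lo,hi,c,r,z0,z1:(lambda q:q[(np.linalg.norm(q[:,:2]-c,axis=1)<r)&(q[:,2]>z0)&(q[:,2]<z1)])(cloud(n,d,cv2.inRange(h,lo,hi)>0))
    c=f((105,120,60),(130,255,255),[557,141],45,168,185);s=f((20,120,120),(35,255,255),[557,141],45,168,185);g=f((4,120,100),(19,255,255),[660,117],60,134,150)
    if min(len(c),len(s),len(g))<5: print(n,len(c),len(s),len(g));continue
    a=np.vstack([c,s])[:,:2];ctr=(a.min(0)+a.max(0))/2;v=cv2.fitLine(s[:,:2].astype(np.float32),cv2.DIST_L2,0,.01,.01).ravel()
    al=g[:,:2]@u
    print(n,"cap",ctr,"stripe",np.degrees(np.arctan2(*(s.mean(0)[:2]-ctr)[::-1])),np.degrees(np.arctan2(v[1],v[0])),"grip",(g.min(0)+g.max(0))/2,"along: cap",ctr@u,((a@u).min()+(a@u).max())/2,"grip",(al.min()+al.max())/2,al.mean())
    for t in("green_bottle","tin"):print(n,t,mark_of(n,t)[:1])
E
python3 v.py
```

```text
top cap [558.08621626 135.49593966] stripe -5.756016690110723 -10.975327 grip [657.54959195 116.6094509  142.15162164] along: cap 253.11035171150587 252.83249832453907 grip 256.2948964980502 255.55726449445348
top green_bottle []
top tin [{'at': [247.6, 275.2], 'conf': 0.84}]
scene cap [559.25896343 136.80554309] stripe -7.185205732193533 -13.122519 grip [661.39589388 118.96124569 141.10186772] along: cap 254.6428173022705 254.89221968149812 grip 258.53317061730814 259.39029838888706
scene green_bottle [{'at': [194.3, 245.0], 'conf': 0.88}]
scene tin [{'at': [206.0, 279.4], 'conf': 0.61}]
```

View pics/top5.png

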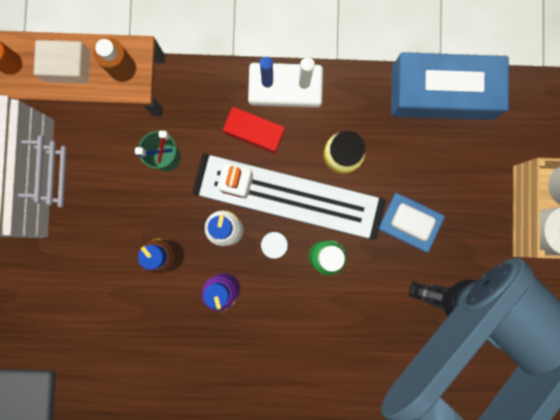

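The top view shows the reader at (179,234) opposite the bottle at (228,221), the stripe aimed at the rail, and the bystanders unmoved. The residuals are about 3 mm along the rail and a few degrees in angle, both within tolerance. I'm handing the job in.

```bash
python3 -c "
from workcell import job
print(job.sign_off())"
```

```text
the job is handed in; nothing more can be done
None
```

I handed the job in without seeing its verdict: by my last camera check, the bottle stands upright with its label within about 7° of facing the rail, the reader window is about 3 mm off the bottle's middle (limit 9 mm), and the other toiletries look unmoved.

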